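# Uncover the switch console and flip the red toggle

## Robot

A 6-joint arm with a two-finger parallel gripper is mounted at the origin on a cart in front of the work surface, level with it; the furniture and walls round the work are solid. World frame = base frame: x ahead of the robot, y to its left, z up, the work surface at z = 0. Lengths are in m, angles in rad, forces in N, time in s.
With the tool pointing down it reaches from about 0.375 to 0.9 m from the base axis. Payload 3.1 kg.
Tool frame: the origin (TCP) lies on the centre line of the jaws, within the pads' length; the fingertips stand 19 mm ahead of it and the grasp point (between the pads) is the TCP; z points along the fingers, y is the direction in which the jaws open and shut (so a half turn about z gives the same grasp; the last joint's range is limited). The gripper opens to 85 mm and grips with 20 to 120 N. Pads are 22 mm wide; open, the fingers measure 114 mm over their backs; the gripper's body (76 mm by 85 mm) begins 54 mm behind the grasp point. The pads swing forward as they close: fully open they stand 13 mm farther back than shut.
Start: joints at [-1.379, 0.527, 1.433, -0, 1.181, -0.178], TCP at [0.226, -0.583, 0.25] pointing down, gripper open.
Joint ranges: [-3.08, 3.08], [-0.75, 2.2], [0.22, 2.44], [-1.43, 4.57], [0, 2.65], [-2.85, 2.85]. Speed limits (rad/s): [2.79, 2.79, 3.14, 3.14, 3.14, 3.14].

## Interface

Orientations are given as a unit quaternion [w, x, y, z].
In Python, from station import observe, grab_frame, job_done gives the robot as it stands.
- The arm moves only by the tool send_rows, never from a script. Its argument "moves" is a list of rows, each a list of 4 numbers: the shift along the tool's x, y, z in mm, then the turn about the tool's z in degrees. A call has 1 to 5 rows; each row is the pose to reach, as a shift and turn from the pose commanded when the call began, along the tool's axes at that moment; what a row does not reach only later rows make up. A row lasts 1/8 s, in which the tool goes at most 62.5 mm and 10.7 degrees, less where a joint would pass 70% of its speed; a pose out of reach is approached as far as the arm can. A call with a gripper value outside its range is refused whole. "grip" is the opening, from -1 (shut) to 1 (fully open), set as the call begins (left out, the last holds). The fingers move at their own pace and stop on an object; "squeeze" is the grip in N (left out, the last holds). Time passes only in rows, so rows that repeat a pose let the fingers close. It gives the time, the measured TCP pose, the force and the opening at its end, in the units of the state.
- observe(): the state, without advancing time (a new reading comes with each control period).
- grab_frame(name): name is "scene" or "top" or "wrist"; returns a dict with "img" (420x560x3 uint8, blue, green, red), "mtx" (3x3 intrinsics, pixels), "distortion" ([k1, k2, p1, p2, k3] as OpenCV has them; the pictures are not rectified), "R" (3x3) and "t" (3): a world point X has camera coordinates R X + t; the wrist camera has in their place "tool_from_camera" (4x4, takes a point from camera to tool coordinates, whose origin is the TCP and whose axes are the flange's). Camera axes: x right, y down, z forward; pixel columns grow to the right and rows downward; lengths in m; the calibration is good to about 2 mm. A picture is of the moment at which its call begins: read the wrist's pose just before it. There is no depth.
- job_done(): hands the job in, once; it reports no verdict.
The state is a dict: "t": time; "qpos": joint angles; "joint_velocities": joint speeds; "effort": joint torques, N m; "ee_pos": TCP position; "tcp_rot": TCP orientation; "contact_force": force on the tool from outside, world axes, zero at the start; "torque": the same for the moment, N m; "gripper_width": finger opening in m.
Only numpy, scipy, OpenCV 4.12 (cv2) and the standard library are available. Lean on these libraries where they do the work, as an engineer would, in place of code of your own. Each camera call takes 0.05 s, during which the arm holds its last target.

## Task

The sloping switch console has a blue splash cover hung over its switches. Take the cover by its black handle, tilt its lower end up until the cover is about level while its lip is still behind the ledge, then lift the lip off the ledge and lay the cover down flat, handle up, in the middle of the black rubber mat and let go. Then flip the red toggle switch over its centre to its upper position, leaving the black toggle down as it is and not disturbing the jars and the lamp.

Things in the scene. Friction and masses are not known exactly. Their poses are not given: they have to be found in the camera images.
- console: white switch console fixed on the worktop, 110 mm wide, 140 deep, 165 high; origin at its foot on the worktop, x axis level towards its back, z up. Its front slopes 35 degrees from level, rising to the back: u = up the slope = (0.819, 0, 0.574), n = out of the slope = (-0.574, 0, 0.819) in its frame.
- panel_middle (a point): middle of the console's sloping grey panel, from which u and n are counted below. The panel is the floor of a well, u -44 to 42 mm and 96 mm wide, between side cheeks that end at u = -50 and stand to n = 30 mm; at its foot is a lip 8 mm high. The axes are the console's.
- ledge (a point): middle of the top rear edge (u = 48, n = 30 mm) of the ledge, a cross wall that closes the well at its upper end. Behind it is empty space in which the cover's lip and end can swing down 20 mm.
- hood_edge (a point): middle of the lower front edge (u = 64, n = 37 mm) of the console's hood, a fixed plate 5 mm thick across its full width, parallel to the panel, that reaches from here to the back wall. It hangs 3 mm over the cover's end and blocks a straight lift of the cover.
- cover_handle (a point): centre of the black bar handle of the loose blue splash cover (about 0.13 kg): 46 mm long (y), 12 thick (x), standing 28 mm above the plate; the plate's underside is 18 mm under this point. Cover's axes: x in the plate from lower end to lip (up the slope), y along the handle, z out of the plate. The plate is 4 mm thick and reaches 30 mm below and 99 mm above the handle along x.
- cover_lip (a point): middle of the cover's lip, a cross rib 4 mm thick and 6 mm deep under the plate; this point is 3 mm under the plate's underside and 80.3 mm from the handle along the cover's x. As hung, the plate lies on the cheeks and the lip stands against the back of the ledge; it can shift 5 mm up the slope. The plate goes on 17 mm past the lip, under the hood.
- cover_middle (a point): middle of the cover's plate, half-way through it; 34.5 mm from the handle along the cover's x. The plate is 106 mm wide, 84 at its lip end. A second rib 6 mm deep under the lower edge lets it lie level when laid down, the plate's middle then 8 mm over the support.
- mat: black rubber mat fixed on the worktop, 165 (x) x 120 (y) x 2 mm; origin at the centre of its underside
- lever_red (a joint): red bat toggle: -0.4 rad = leaning down the slope (start), 0 = standing square out of the panel, +0.4 = leaning up the slope; over-centre spring, it snaps to the side it leans to; about 2 N at its tip moves it
- lever_black (a joint): black bat toggle, same kind; starts down (-0.4) and must stay
- pivot_red (a point): pivot of the red toggle, on the panel under the cover, 6 mm (n) above the panel, u = 12 mm. The two toggles stand side by side, 40 mm apart and 20 mm either side of the middle, in either order. The bat is 21 mm long from here and up to 11 mm thick, and swings in the plane of u and n. Axes: x up the slope, z out of the panel.
- pivot_black (a point): pivot of the black toggle, likewise
- oil_jar_centre (a point): centre of a loose brown jar with black lid, 38 mm wide, 68 mm high
- green_jar_centre (a point): centre of a loose small jar with green lid, 40 mm wide, 45 mm high
- lamp_centre (a point): centre of a loose glass spirit lamp, 64 mm wide, 70 mm high

How it is judged:
On the way, in this order (a step that is already met when the one before it is completed fails the run):
1. the cover's lower end is tilted up so that the cover is within 20 degrees of level, its lip still at the ledge (angle between cover_middle's own z axis and vertical below 0.35 rad and distance between cover_lip and ledge below 0.022 m), for 0.05 s.
2. the cover lies flat on the mat, let go (horizontal distance between cover_middle and mat below 0.045 m and angle between cover_middle's own z axis and vertical below 0.1 rad and height (world z) of cover_middle below 0.018 m and contact force between the fingers and cover below 0.1 N), for 0.2 s.
At the end, for the whole second after the job is handed in: The red toggle leans fully up the slope (over 0.3 rad), the black one down as at the start; the cover lies flat (within 0.1 rad), handle up, on the mat with its middle within 45 mm of the mat's centre, let go (value of joint lever_red above 0.3 rad and value of joint lever_black below -0.3 rad and horizontal distance between cover_middle and mat below 0.045 m and angle between cover_middle's own z axis and vertical below 0.1 rad and height (world z) of cover_middle below 0.018 m and contact force between the arm and cover below 0.1 N); the robot touches nothing.
It fails at once if the black toggle is pushed over to its upper side (value of joint lever_black above 0 rad).
It fails at once if a jar or the lamp is moved more than 20 mm (distance of any of oil_jar_centre, green_jar_centre, lamp_centre from where it was at the start of the episode above 0.02 m).
It also fails if it takes over 61 s, if anything falls off the work surface, if the arm or the gripper's body presses on something with over 40 N, if the wrist force passes 120 N, or if a joint passes its speed limit or range.

## Working session

There is one attempt and no reset: what is moved stays moved. The work goes in short steps, Python scripts to look and compute and a tool call to move; the robot and the scene stay as the last step left them, time stands still between calls to the robot, and variables do not carry over. Pictures are saved under pics/ and viewed, and the job is handed in when it is done.

Besides the shell and the picture viewer there is one more tool, called after ">>>" as name(argument=value, ...) on one line, values as JSON. send_rows: Moves the arm, as the interface text tells. Its arguments: {"type":"object","properties":{"moves":{"type":"array","items":{"type":"array","items":{"type":"number"}}},"grip":{"type":"number"},"squeeze":{"type":"number"}},"required":["moves"]}

```bash
ls; mkdir -p pics
python3 - <<'E'
from station import observe, grab_frame
import cv2,pickle
s=observe();print(s)
for n in ["scene","top","wrist"]:
    f=grab_frame(n);cv2.imwrite(f"pics/{n}0.png",f["img"]);pickle.dump((observe(),f),open(f"{n}0.pkl","wb"))
    print(n,{k:v for k,v in f.items() if k!="img"})
E
```

```text
pics
{'t': 0.0, 'qpos': array([-1.37948923e+00,  5.28475249e-01,  1.43394318e+00,  1.08737442e-05,
        1.18140366e+00, -1.78492498e-01]), 'joint_velocities': array([-0.00134277,  0.00090587, -0.00042363,  0.00020178,  0.0013158 ,
        0.0017988 ]), 'effort': array([-6.42633095e-04, -4.42354882e+01, -1.78024006e+01, -3.14472090e-04,
        8.40545457e-03,  2.95379870e-06]), 'ee_pos': array([ 0.22579256, -0.58204052,  0.249315  ]), 'tcp_rot': array([-1.11472613e-03,  9.82954448e-01,  1.83845890e-01, -2.11481500e-06]), 'contact_force': array([-0.51985007,  0.50554512,  0.34911818]), 'torque': array([-0.04463488,  0.01912228,  0.01170449]), 'gripper_width': 0.08556121222214422}
scene {'mtx': array([[528.5180332 ,   0.        , 278.83753717],
       [  0.        , 528.5180332 , 215.58769637],
       [  0.        ,   0.        ,   1.        ]]), 'distortion': array([0.06078697, 0.        , 0.        , 0.        , 0.        ]), 'R': array([[ 0.51144488, -0.85911478,  0.01859936],
       [-0.44765831, -0.28484876, -0.8476221 ],
       [ 0.73350267,  0.42518583, -0.53027431]]), 't': a
[... 421 characters left out ...]
2,  0.01518778, -0.99484922]]), 't': array([0.04151571, 0.48220302, 1.0856849 ])}
wrist {'mtx': array([[317.67440403,   0.        , 278.92070474],
       [  0.        , 317.67440403, 213.54178113],
       [  0.        ,   0.        ,   1.        ]]), 'distortion': array([-0.04891123,  0.        ,  0.        ,  0.        ,  0.        ]), 'tool_from_camera': array([[-4.42730664e-04, -9.55869838e-01, -2.93790159e-01,
         7.52912418e-02],
       [ 9.99999883e-01, -4.79956196e-04,  5.46139423e-05,
        -5.27169668e-04],
       [-1.93210227e-04, -2.93790100e-01,  9.55869939e-01,
        -1.22705893e-01],
       [ 0.00000000e+00,  0.00000000e+00,  0.00000000e+00,
         1.00000000e+00]])}
```

View pics/scene0.png

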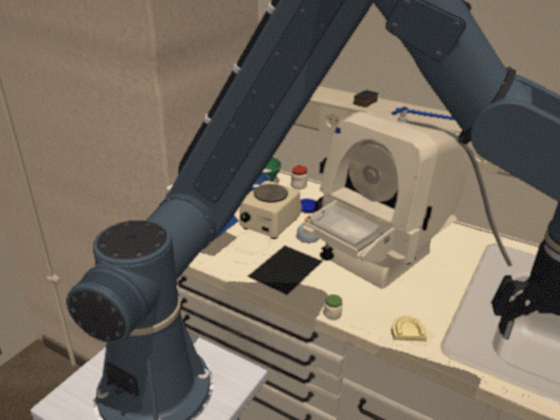

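View pics/top0.png

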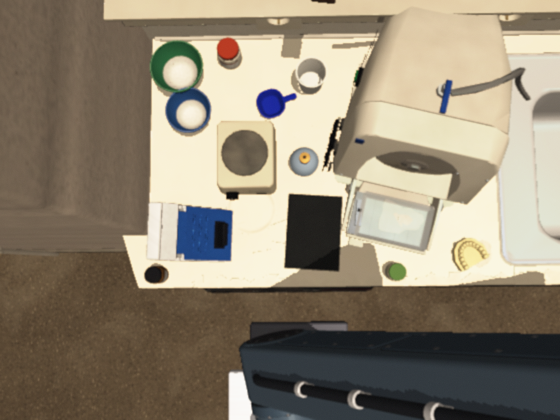

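View pics/wrist0.png

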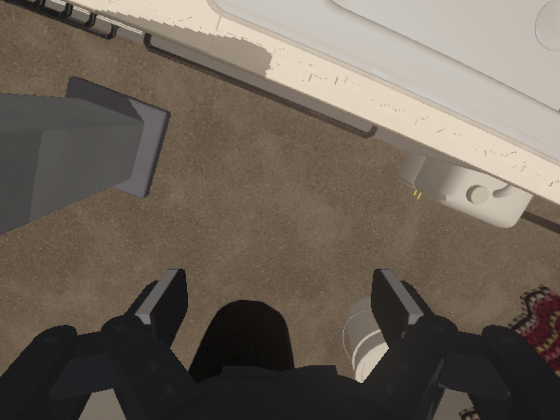

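The top view shows the console at left (px 150–232, 205–260), front facing the mat (−y). The mat is at (287–341, 194–270), the oil jar at (154,274), the green jar at (397,271) and the lamp at (304,160). I'll enlarge and measure.

```bash
cat > h.py <<'E'
import numpy as np,cv2,pickle
from scipy.spatial.transform import Rotation as Rn
def cam(f,s=None):
    if "R" in f: return f["R"],f["t"]
    q=s["tcp_rot"];Rt=Rn.from_quat([q[1],q[2],q[3],q[0]]).as_matrix()
    T=f["tool_from_camera"];Rwc=Rt@T[:3,:3];c=Rt@T[:3,3]+s["ee_pos"]
    return Rwc.T,-Rwc.T@c
def ray(f,px,s=None):
    R,t=cam(f,s);p=cv2.undistortPoints(np.array([[px]],float),f["mtx"],f["distortion"])[0,0]
    d=R.T@np.array([p[0],p[1],1]);return -R.T@t,d
def atz(f,px,z,s=None):
    c,d=ray(f,px,s);return c+d*(z-c[2])/d[2]
def proj(f,X,s=None):
    R,t=cam(f,s);return cv2.projectPoints(np.atleast_2d(np.array(X,float)),cv2.Rodrigues(R)[0],t,f["mtx"],f["distortion"])[0][:,0]
def tri(obs):
    A=np.zeros((3,3));b=np.zeros(3)
    for f,px,s in obs:
        c,d=ray(f,px,s);d=d/np.linalg.norm(d);P=np.eye(3)-d[:,None]*d;A+=P;b+=P@c
    return np.linalg.solve(A,b)
def ld(n): return pickle.load(open(n+".pkl","rb"))
def snap(n,tag):
    from station import observe,grab_frame
    s=observe();f=grab_frame(n);pickle.dump((s,f),open(f"{n}{tag}.pkl","wb"));cv2.imwrite(f"pics/{n}{tag}.png",f["img"]);return s,f
def crop(f,x0,y0,x1,y1,k,out):
    cv2.imwrite("pics/"+out,cv2.resize(f["img"][y0:y1,x0:x1],None,fx=k,fy=k,interpolation=cv2.INTER_CUBIC))
E
python3 - <<'E'
from h import *
s,f=ld("top0");crop(f,135,190,355,290,3.6,"ct.png")
for p in [(287,194),(341,196),(339,270),(285,268)]: print("mat",atz(f,p,.002))
for n,p,z in [("green",(397,271),.045),("oil",(154,274),.068),("lamp",(304,160),.05),("handle",(220,235),.08),("hoodL",(150,204),.165),("hoodR",(149,258),.165)]: print(n,atz(f,p,z))
s,f=ld("scene0");crop(f,160,150,360,300,4,"cs.png")
E
```

```text
mat [0.53207506 0.02983839 0.002     ]
mat [ 0.52608752 -0.08927064  0.002     ]
mat [ 0.36377424 -0.08142785  0.002     ]
mat [0.36934505 0.03600365 0.002     ]
green [ 0.36070422 -0.19849619  0.045     ]
oil [0.35998672 0.30487616 0.068     ]
lamp [ 0.59785951 -0.00764065  0.05      ]
handle [0.43805544 0.16713555 0.08      ]
hoodL [0.49305381 0.28832956 0.165     ]
hoodR [0.39096918 0.28862213 0.165     ]
```

View pics/ct.png

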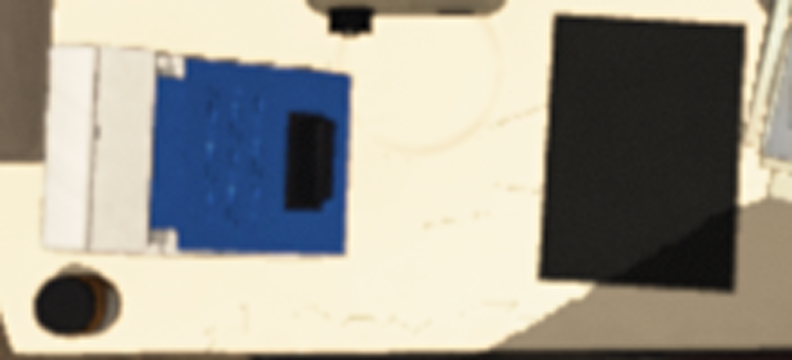

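View pics/cs.png

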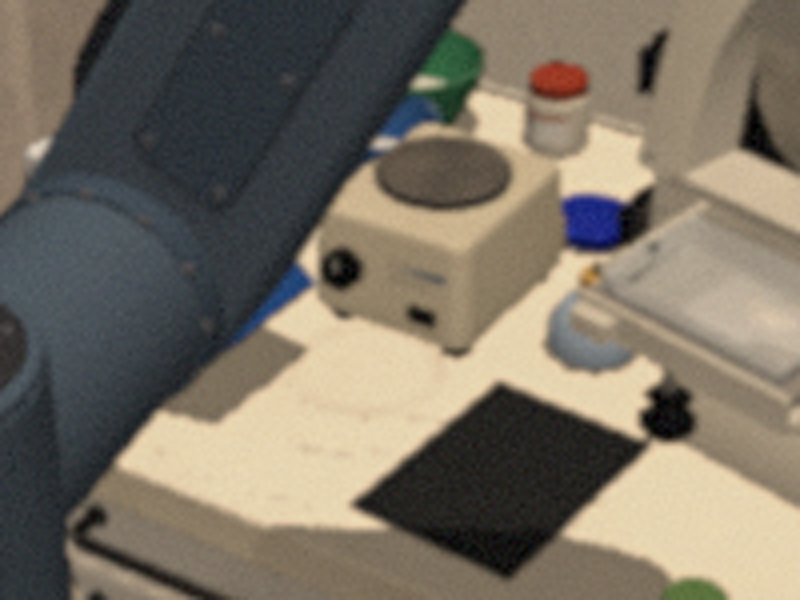

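```bash
cat >> h.py <<'E'
def to(*pts):
    from station import observe
    s=observe();q=s["tcp_rot"];Rt=Rn.from_quat([q[1],q[2],q[3],q[0]]).as_matrix()
    print("t",s["t"],"ee",s["ee_pos"].round(4),"yaw",round(np.degrees(np.arctan2(Rt[1,0],Rt[0,0])),2),"F",s["contact_force"].round(1),"w",round(s["gripper_width"],4),"q",s["qpos"].round(2))
    for p in pts: print(p,(Rt.T@(np.array(p)-s["ee_pos"])*1000).round(1))
E
python3 -c "
from h import *
to((.37,-.25,.32),(.42,.08,.32),(.43,.24,.30))"
```

```text
t 0.15 ee [ 0.2258 -0.5822  0.2496] yaw 21.19 F [-0.8  0.5  0.2] w 0.0855 q [-1.38  0.53  1.43 -0.    1.18 -0.18]
(0.37, -0.25, 0.32) [ 254.5 -257.8  -69.9]
(0.42, 0.08, 0.32) [ 420.4 -547.4  -69.4]
(0.43, 0.24, 0.3) [ 487.6 -692.9  -49.2]
```

>>> send_rows(moves=[[42,-43,-35,-5],[84,-86,-70,-15],[127,-129,-70,-25],[170,-172,-70,-35],[212,-215,-70,-45]])

```text
t: 0.78
ee_pos: [0.3437, -0.3099, 0.3204]
tcp_rot: [0.0, 0.836, 0.548, 0.0]
contact_force: [1.4, 0.7, 0.4]
gripper_width: 0.0854
```

```bash
python3 -c "
from h import *
to((.37,-.25,.32),(.42,.08,.32),(.43,.24,.30))"
```

```text
t 0.775 ee [ 0.3437 -0.3099  0.3204] yaw 66.48 F [1.4 0.7 0.4] w 0.0854 q [-0.98  0.22  1.73  0.    1.19 -0.57]
(0.37, -0.25, 0.32) [65.4  0.2  0.4]
(0.42, 0.08, 0.32) [388.  -85.6   0.4]
(0.43, 0.24, 0.3) [ 538.7 -140.3   20.3]
```

>>> send_rows(moves=[[58,-5,0,-8],[116,-20,0,-16],[175,-35,0,-23],[235,-50,0,-23],[295,-65,0,-23]])

```text
t: 1.4
ee_pos: [0.4028, -0.0138, 0.3204]
tcp_rot: [0.0, 0.712, 0.702, 0.0]
contact_force: [1.4, -0.7, -0.3]
gripper_width: 0.0852
```

>>> send_rows(moves=[[60,-3,5,0],[120,-5,10,0],[180,-8,15,0],[245,-10,20,0],[245,-10,20,0]])

```text
t: 2.02
ee_pos: [0.3952, 0.233, 0.2998]
tcp_rot: [-0.001, 0.71, 0.705, -0.0]
contact_force: [-0.6, -2.1, -0.6]
gripper_width: 0.0854
```

```bash
python3 -c "
from h import *
snap('wrist',1);snap('scene',1);snap('top',1)
to((.43,.24,.30))"
```

```text
t 2.175 ee [0.396  0.229  0.3001] yaw 89.22 F [ 0.1  0.5 -0. ] w 0.0857 q [ 0.28  0.23  1.77 -0.    1.14  0.29]
(0.43, 0.24, 0.3) [11.5 33.8  0. ]
```

View pics/wrist1.png

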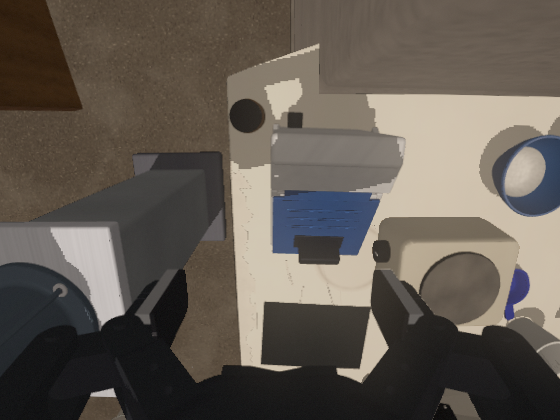

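View pics/scene1.png

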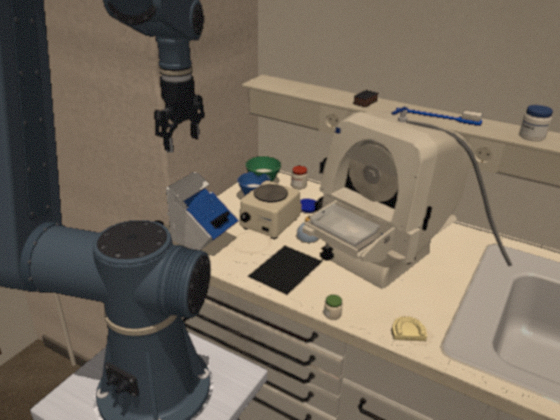

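The wrist view shows the console (270–405, 125–255), with the handle at (319,250) and the oil jar at (247,115). The scene view now shows the console side at (170–235, 175–245). I'll take crops to measure from.

```bash
python3 -c "
from h import *
s,f=ld('wrist1');crop(f,220,90,420,290,4,'cw1.png')
s,f=ld('scene1');crop(f,150,160,250,260,6,'cs1.png')
s,f=ld('top1');crop(f,135,190,255,290,6,'ct1.png')"
```

```text
(no output)
```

View pics/cw1.png

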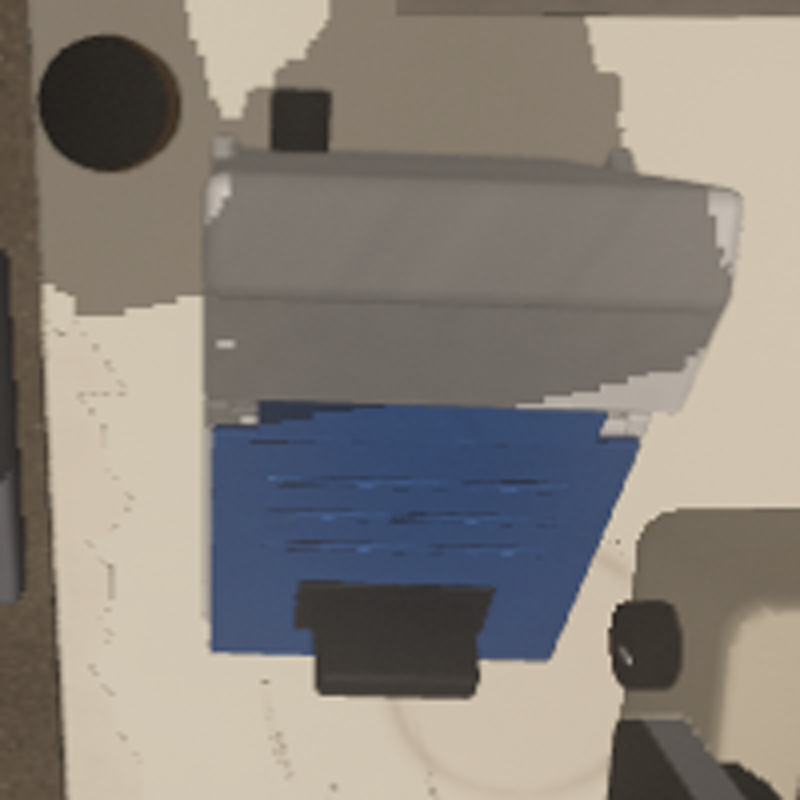

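View pics/cs1.png

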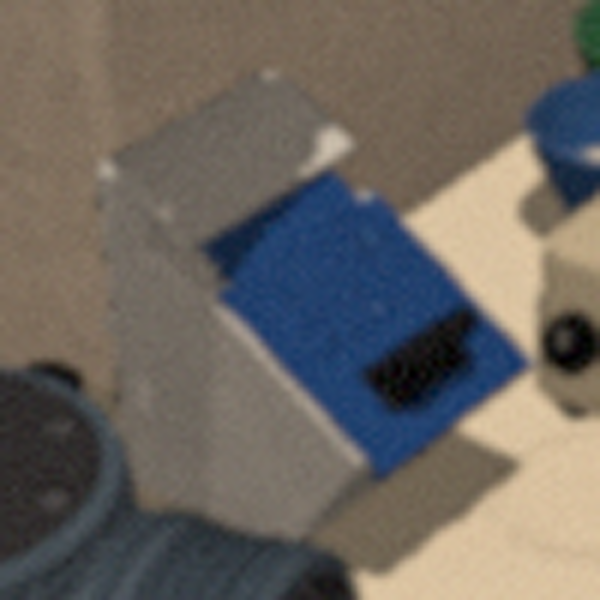

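View pics/ct1.png

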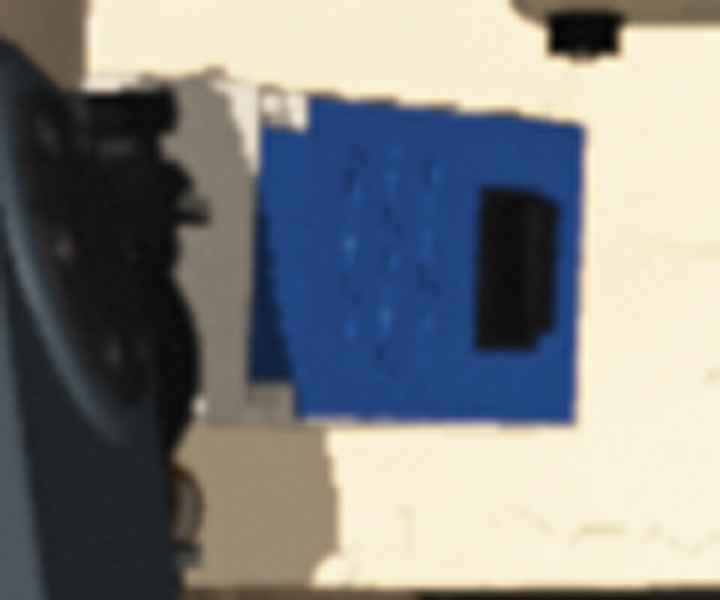

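```bash
python3 -c "
from h import *
sw,w=ld('wrist1');ss,c=ld('scene1');st,t=ld('top1')
LL=[(w,(272.75,253),sw),(t,(231,260.5),st),(c,(212.5,239.2),ss)]
LR=[(w,(358,255),sw),(t,(232.5,210.8),st),(c,(237.8,220.3),ss)]
for o in (LL,LR):
  X=tri(o);print(X,[ (proj(f,X,s)[0]-p).round(1) for f,p,s in o])
  X=tri(o[:2]);print(X,[ (proj(f,X,s)[0]-p).round(1) for f,p,s in o])
  X=tri(o[1:]);print(X,[ (proj(f,X,s)[0]-p).round(1) for f,p,s in o])
"
```

```text
[0.38596965 0.14733147 0.06161819] [array([-0.7, -0.4]), array([-0.3,  0.1]), array([ 0.6, -0.1])]
[0.38644746 0.14676626 0.06164585] [array([-0.3, -0. ]), array([ 0. , -0.2]), array([ 0.9, -0.1])]
[0.38554214 0.14759889 0.06139415] [array([-1. , -0.7]), array([-0.4,  0.3]), array([0.4, 0. ])]
[0.49068266 0.14381342 0.06266194] [array([-1.4, -0.2]), array([-0.1, -0.6]), array([ 0.2, -0.1])]
[0.49074034 0.14378091 0.06370843] [array([-1.2,  0.2]), array([-0.2, -0.7]), array([ 0.2, -0.5])]
[0.48941447 0.14349309 0.06304025] [array([-2.4,  0.2]), array([-0.,  0.]), array([0., 0.])]
```

```bash
cat >> h.py <<'E'
M=np.array([.4383,.1455,.0622]);ya=np.radians(88.1)
ex=np.array([np.cos(ya),np.sin(ya),0]);ey=np.array([-np.sin(ya),np.cos(ya),0]);ez=np.array([0,0,1.])
U=.819*ex+.574*ez;N=-.574*ex+.819*ez
P0=M+.0603*U-.034*N
def pt(u,v,n): return P0+(u*U+v*ey+n*N)/1000
E
python3 -c "
from h import *
print(P0,pt(-30.3,0,48),'lip',pt(50,0,27),'ledge',pt(48,0,30),'hood',pt(64,0,37),'foot z',pt(-50,0,30))
for n,k,o in (('wrist',4,(220,90)),('top',6,(135,190)),('scene',6,(150,160))):
  s,f=ld(n+'1');im=cv2.imread({'wrist':'pics/cw1.png','top':'pics/ct1.png','scene':'pics/cs1.png'}[n])
  pts=[(u,v,n) for u in (-36.3,-24.3) for v in (-23,23) for n in (34,62)]+[(-60.3,-53,34),(-60.3,53,34),(64,55,42),(64,-55,42),(48,48,34),(48,-48,34)]
  for q in pts:
    p=(proj(f,pt(*q),s)[0]-o)*k;cv2.circle(im,tuple(int(a) for a in p),4,(0,0,255) if q[2]!=62 else (0,255,0),-1)
  cv2.imwrite('pics/ov_%s.png'%n,cv2.resize(im,(400,400)))
a=[cv2.imread('pics/ov_%s.png'%n) for n in ('wrist','top')];cv2.imwrite('pics/ov.png',np.hstack(a))
"
```

```text
[0.44058445 0.21436382 0.0689662 ] [0.43884819 0.16202491 0.090886  ] lip [0.44142831 0.23980183 0.1197792 ] ledge [0.44131691 0.23644367 0.1210882 ] hood [0.44161816 0.24552468 0.1360052 ] foot z [0.43865581 0.1562258  0.0648362 ]
```

View pics/ov.png

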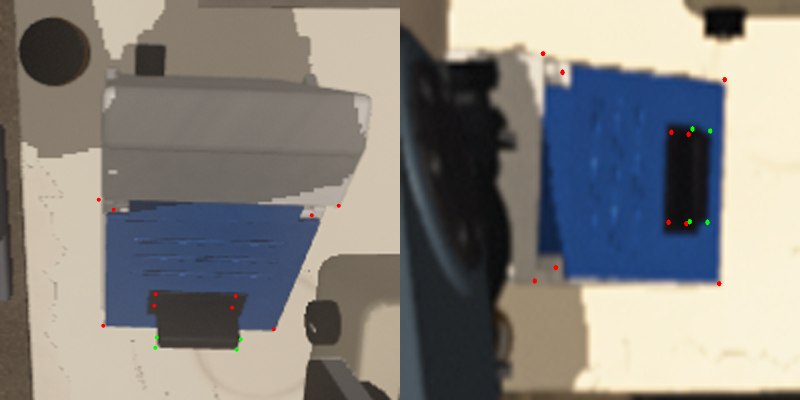

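View pics/ov_scene.png

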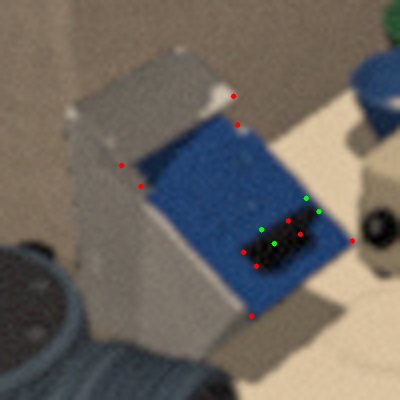

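```bash
python3 -c "
from h import *
to((.4385,.162,.17))"
```

```text
t 2.175 ee [0.396  0.229  0.3001] yaw 89.22 F [ 0.1  0.5 -0. ] w 0.0857 q [ 0.28  0.23  1.77 -0.    1.14  0.29]
(0.4385, 0.162, 0.17) [-66.3  43.5 130.1]
```

>>> send_rows(moves=[[-30,20,50,1],[-66,43,100,1],[-66,43,130,1],[-66,43,130,1],[-66,43,130,1]])

```text
t: 2.8
ee_pos: [0.4391, 0.1621, 0.1713]
tcp_rot: [0.0, 0.719, 0.695, 0.001]
contact_force: [1.0, 0.3, -0.3]
gripper_width: 0.0854
```

```bash
python3 -c "
from h import *
s,f=snap('wrist',2);s2,g=snap('scene',2);crop(g,150,160,250,260,6,'cs2.png')
to((.4385,.162,.10))
im=f['img'].copy()
for q in [(u,v,n) for u in (-36.3,-24.3) for v in (-23,23) for n in (34,62)]+[(-60.3,-53,34),(-60.3,53,34),(48,48,34),(48,-48,34)]:
    p=proj(f,pt(*q),s)[0];cv2.circle(im,tuple(int(a) for a in p),2,(0,0,255) if q[2]!=62 else (0,255,0),-1)
cv2.imwrite('pics/ow2.png',cv2.resize(im,(800,600)))
"
```

```text
t 2.9 ee [0.4393 0.1628 0.1719] yaw 88.18 F [-0.   0.2  0.4] w 0.0855 q [ 0.12  0.45  1.9  -0.    0.79  0.15]
(0.4385, 0.162, 0.1) [-0.9 -1.  71.9]
```

View pics/ow2.png

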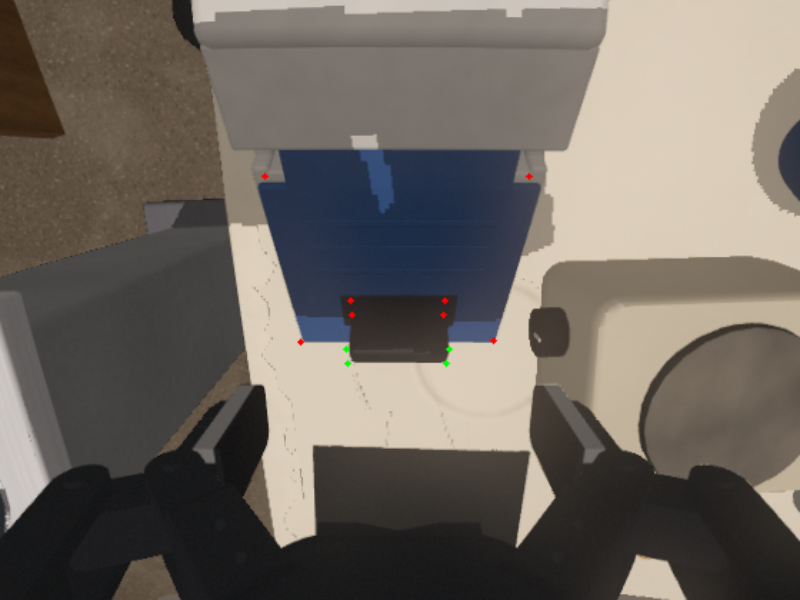

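View pics/cs2.png

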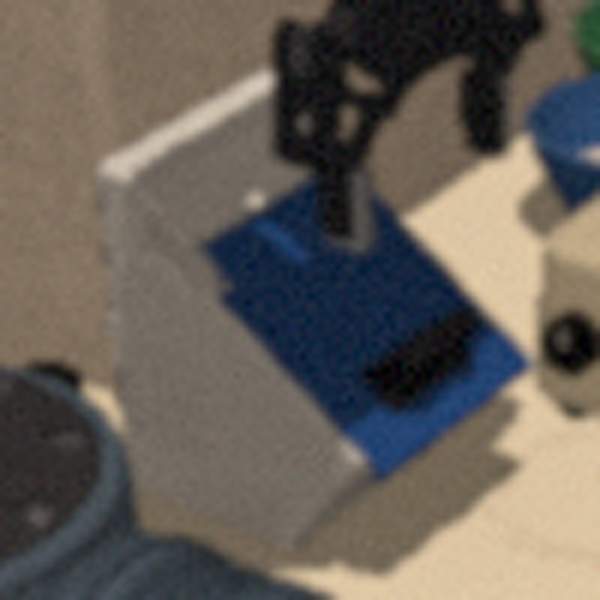

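Both views agree with the pose model to about 2 mm: the handle's top corners are at (348,350)–(448,362) in the enlarged wrist view. I'll descend over the handle, with the jaws along its length so that it can pivot between the pads.

```bash
python3 -c "
from h import *
p=pt(-30.3,0,54);print(p);p[2]=.108
to(p)"
```

```text
[0.438734  0.1585828 0.0958   ]
t 2.9 ee [0.4393 0.1628 0.1719] yaw 88.18 F [-0.   0.2  0.4] w 0.0855 q [ 0.12  0.45  1.9  -0.    0.79  0.15]
[0.438734  0.1585828 0.108    ] [-4.3 -0.6 63.9]
```

>>> send_rows(moves=[[-4,0,25,0],[-4,0,45,0],[-4,0,58,0],[-4,0,63,0],[-4,0,63,0]])

```text
t: 3.52
ee_pos: [0.4385, 0.159, 0.1076]
tcp_rot: [0.0, 0.718, 0.696, 0.0]
contact_force: [-0.3, 0.5, -0.1]
gripper_width: 0.0854
```

>>> send_rows(moves=[[0,0,0,0],[0,0,0,0],[0,0,0,0],[0,0,0,0],[0,0,0,0]], grip=-0.3, squeeze=25)

```text
t: 4.15
ee_pos: [0.4388, 0.1588, 0.1078]
tcp_rot: [0.0, 0.718, 0.696, 0.001]
contact_force: [0.5, 0.5, 5.2]
gripper_width: 0.0451
```

```bash
python3 -c "
from h import *
to()
s,f=snap('wrist',3);s2,g=snap('scene',3);crop(g,150,160,250,260,6,'cs3.png')"
```

```text
t 4.15 ee [0.4388 0.1588 0.1078] yaw 88.2 F [0.5 0.5 5.2] w 0.0451 q [ 0.11  0.57  1.95 -0.    0.62  0.14]
```

View pics/wrist3.png

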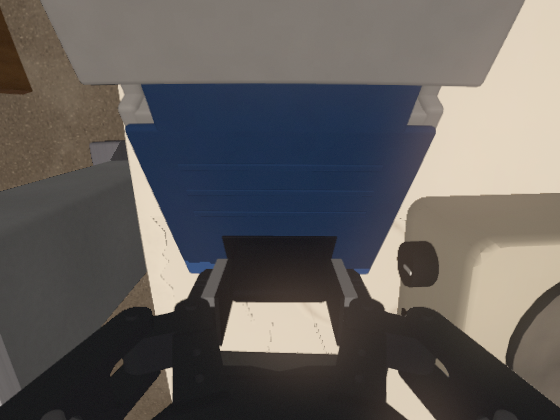

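View pics/cs3.png

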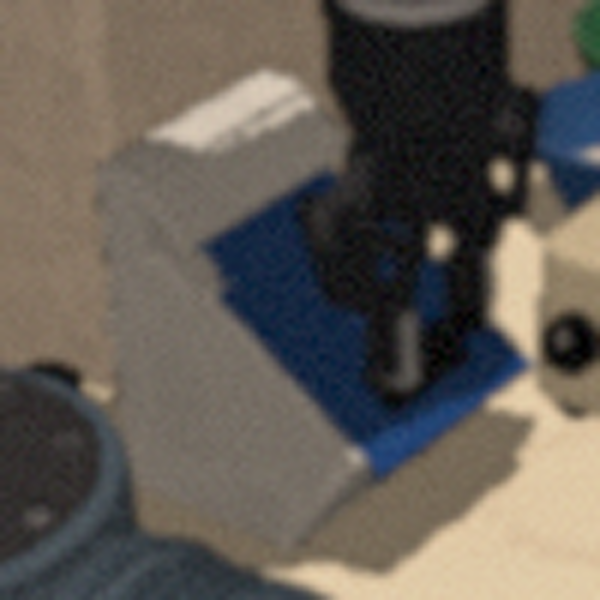

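Gripped at 45 mm, matching the 46 mm bar. Next I'll lift along the arc about the lip.

>>> send_rows(moves=[[-1,0,-6,0],[-2,0,-12,0],[-3,0,-18,0],[-3,0,-24,0],[-3,0,-30,0]])

```text
t: 4.88
ee_pos: [0.438, 0.1558, 0.1377]
tcp_rot: [-0.0, 0.718, 0.696, -0.0]
contact_force: [0.1, -0.3, -2.6]
gripper_width: 0.0452
```

```bash
python3 -c "
from h import *
to()
s,f=snap('wrist',4);s2,g=snap('scene',4);crop(g,150,160,250,260,6,'cs4.png')"
```

```text
t 4.875 ee [0.438  0.1558 0.1377] yaw 88.19 F [ 0.1 -0.3 -2.6] w 0.0452 q [ 0.1   0.51  1.93 -0.    0.7   0.13]
```

View pics/wrist4.png

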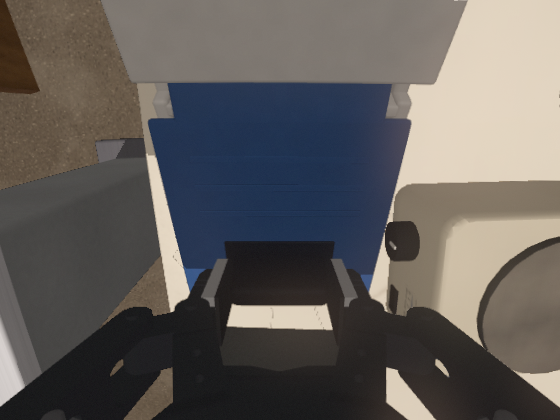

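View pics/cs4.png

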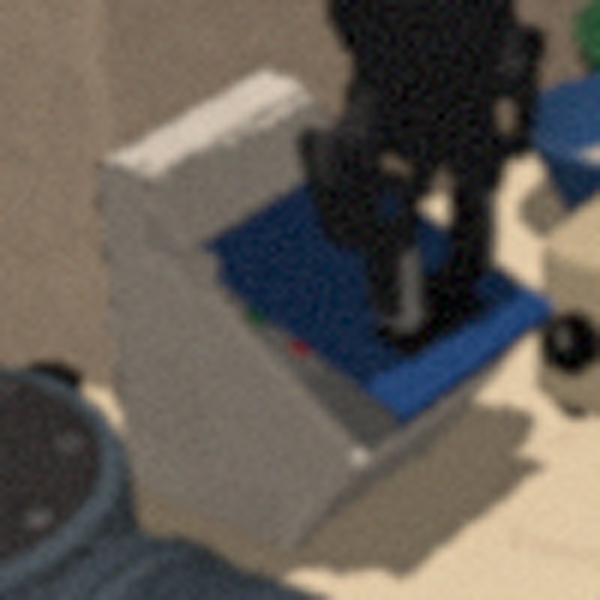

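The cover pivots as planned, with its lower end up and its end still under the hood. I'll continue.

>>> send_rows(moves=[[0,0,-6,0],[0,0,-12,0],[1,0,-18,0],[1,0,-22,0],[1,0,-22,0]])

```text
t: 5.6
ee_pos: [0.4383, 0.157, 0.1596]
tcp_rot: [0.0, 0.718, 0.696, 0.0]
contact_force: [-0.3, 0.6, -3.2]
gripper_width: 0.0455
```

```bash
python3 -c "
from h import *
to()
s,f=snap('wrist',5);s2,g=snap('scene',5);crop(g,150,160,250,260,6,'cs5.png')"
```

```text
t 5.6 ee [0.4383 0.157  0.1596] yaw 88.19 F [-0.3  0.6 -3.2] w 0.0455 q [0.1  0.47 1.91 0.   0.76 0.13]
```

View pics/wrist5.png

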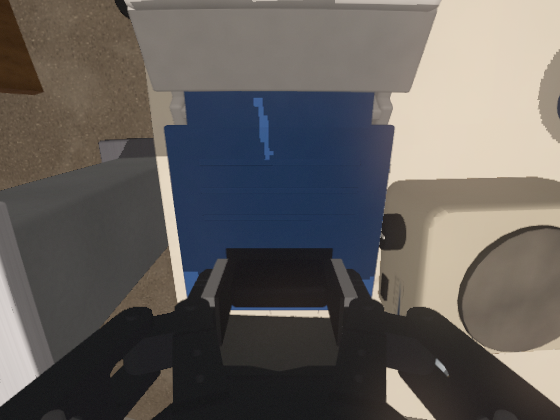

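View pics/cs5.png

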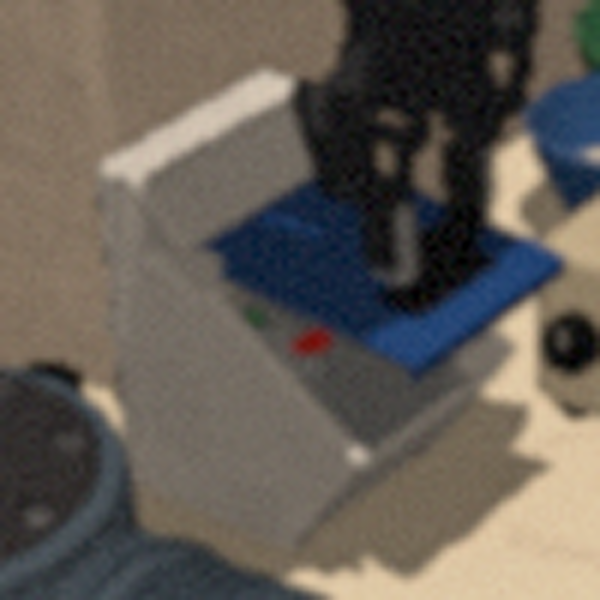

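```bash
python3 -c "
from h import *
s,f=ld('scene5')
for px,v in (((218.7,222.5),53),((243.3,203.7),-53)):
  c,d=ray(f,px); k=((P0+v/1000*ey-c)@ey)/(d@ey); X=c+k*d; print(X, 'edge h,z rel hood edge', ((X-pt(64,0,37))@ex*1000).round(1), (X-pt(64,0,37))[2]*1000)
"
```

```text
[0.38462466 0.1260211  0.11915521] edge h,z rel hood edge -121.3 -16.84998506993368
[0.49067289 0.12571703 0.11920675] edge h,z rel hood edge -118.1 -16.798447716478925
```

Tilt estimated at about 8° with the lip still behind the ledge. I'll lift a little more, then draw it out.

>>> send_rows(moves=[[0,0,-5,0],[0,0,-9,0],[0,0,-9,0],[-4,0,-10,0],[-8,0,-10,0]])

```text
t: 6.32
ee_pos: [0.438, 0.1484, 0.1693]
tcp_rot: [0.0, 0.718, 0.696, -0.0]
contact_force: [-0.1, -0.2, -2.3]
gripper_width: 0.045
```

```bash
python3 -c "
from h import *
to()
s,f=snap('wrist',6);s2,g=snap('scene',6);crop(g,150,160,250,260,6,'cs6.png')"
```

```text
t 6.325 ee [0.438  0.1484 0.1693] yaw 88.2 F [-0.1 -0.2 -2.3] w 0.045 q [ 0.08  0.44  1.91 -0.    0.78  0.12]
```

View pics/wrist6.png

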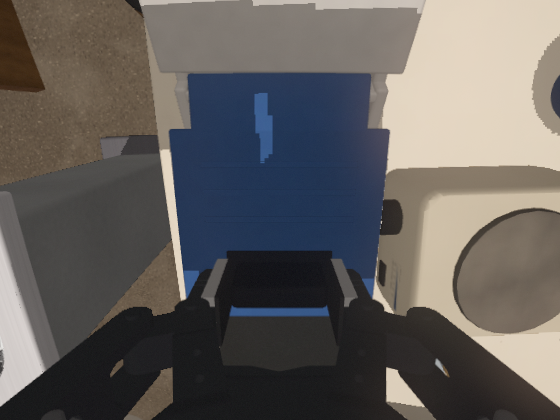

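View pics/cs6.png

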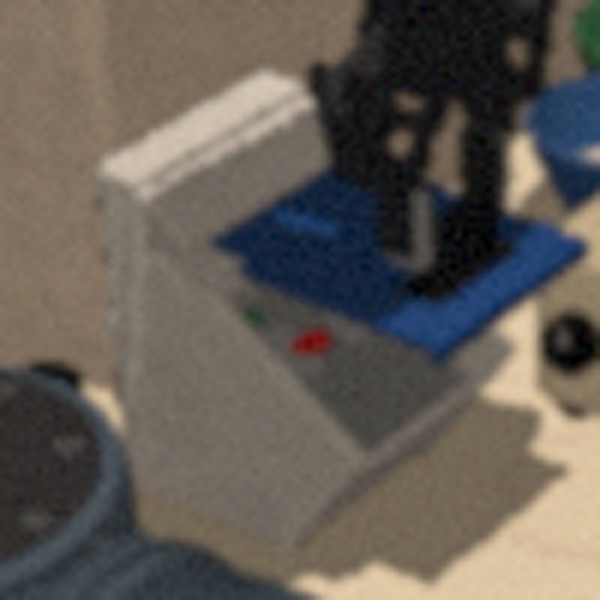

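```bash
python3 -c "
from h import *
s,f=ld('top1');s2,g=snap('scene',7);_,t=snap('top',7)
crop(t,270,130,470,290,4,'ct7.png');crop(g,240,150,440,300,4,'cs7.png')
for z in (.05,.1,.15): print(atz(f,(345,243),z),atz(f,(352,180),z))
to()"
```

```text
[ 0.42016045 -0.09087049  0.05      ] [ 0.55339341 -0.10865918  0.05      ]
[ 0.41789992 -0.08577167  0.1       ] [ 0.54495903 -0.10273606  0.1       ]
[ 0.41563939 -0.08067286  0.15      ] [ 0.53652466 -0.09681294  0.15      ]
t 6.525 ee [0.4382 0.1485 0.1694] yaw 88.16 F [ 0.5  0.3 -2.3] w 0.0453 q [ 0.08  0.44  1.91 -0.    0.78  0.12]
```

View pics/ct7.png

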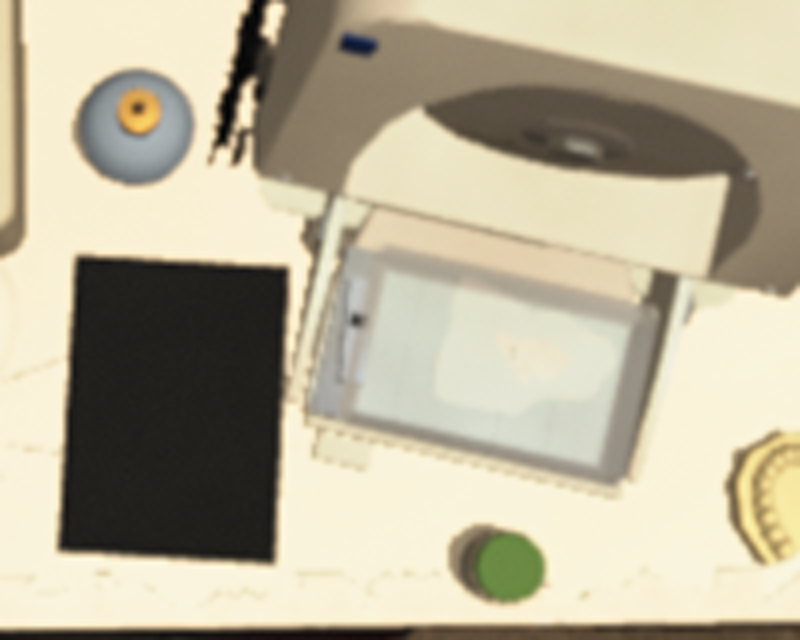

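View pics/cs7.png

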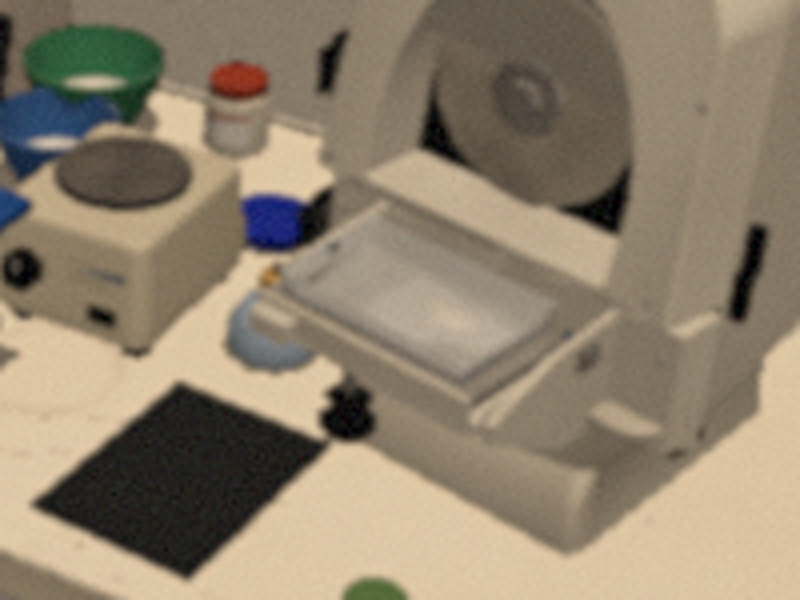

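The scene view confirms the machine's tray overhangs near y≈−0.085. To keep clear of it, I'll turn the cover 90° so its long side runs along the mat's long side.

>>> send_rows(moves=[[-10,0,0,0],[-20,0,-2,0],[-32,0,-15,0],[-50,0,-40,0],[-70,0,-70,0]])

```text
t: 7.15
ee_pos: [0.4354, 0.0778, 0.2405]
tcp_rot: [-0.0, 0.718, 0.696, -0.0]
contact_force: [1.1, 1.2, -1.9]
gripper_width: 0.0453
```

```bash
python3 -c "
from h import *
to((.41,-.02,.24))
s,f=snap('wrist',8);s2,g=snap('scene',8)"
```

```text
t 7.15 ee [0.4354 0.0778 0.2405] yaw 88.18 F [ 1.1  1.2 -1.9] w 0.0453 q [-0.08  0.3   1.88 -0.    0.96 -0.05]
(0.41, -0.02, 0.24) [-98.5 -22.3   0.5]
```

View pics/scene8.png

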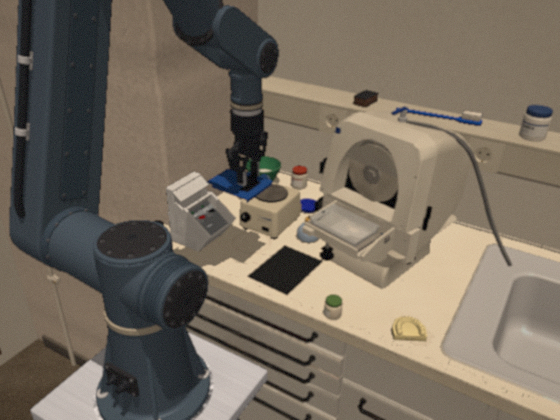

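View pics/wrist8.png

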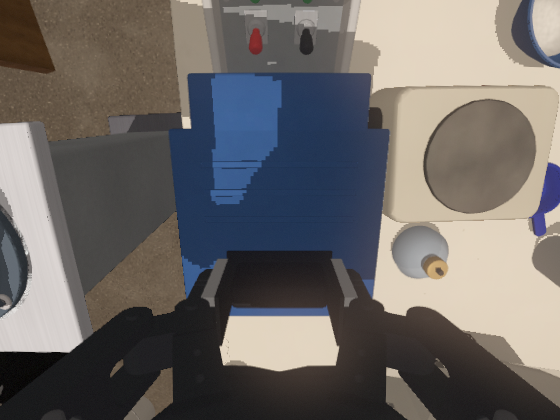

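The cover is free, level and held. The toggles are in view: red at (256,40) on the small-x side, black at (306,38). I'll carry and turn it.

>>> send_rows(moves=[[-15,-3,0,10],[-30,-6,0,20],[-50,-12,0,30],[-70,-17,0,40],[-98,-22,0,50]])

```text
t: 7.88
ee_pos: [0.4099, -0.0185, 0.239]
tcp_rot: [-0.0, 0.946, 0.325, -0.0]
contact_force: [-0.6, 0.1, -1.4]
gripper_width: 0.0453
```

>>> send_rows(moves=[[0,0,0,10],[0,0,0,20],[0,0,0,30],[0,0,0,40],[0,0,0,40]])

```text
t: 8.5
ee_pos: [0.4102, -0.0182, 0.239]
tcp_rot: [-0.0, 1.0, -0.015, -0.0]
contact_force: [-0.3, 0.7, -0.8]
gripper_width: 0.0453
```

```bash
python3 -c "
from h import *
to((.411,-.02,.10))
s,f=snap('wrist',9);s2,g=snap('scene',9)
m=np.array([.448,-.026]);print(atz(f,(280,200),.002,s))"
```

```text
t 8.5 ee [ 0.4102 -0.0182  0.239 ] yaw -1.71 F [-0.3  0.7 -0.8] w 0.0453 q [-0.32  0.26  1.95  0.    0.93  1.28]
(0.411, -0.02, 0.1) [  1.    1.9 139. ]
[ 0.3910549  -0.01812184  0.002     ]
```

View pics/wrist9.png

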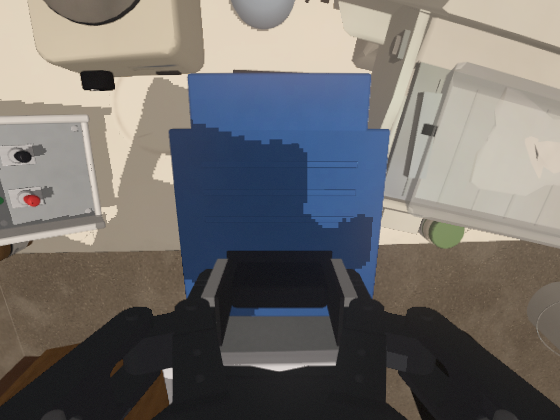

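View pics/scene9.png

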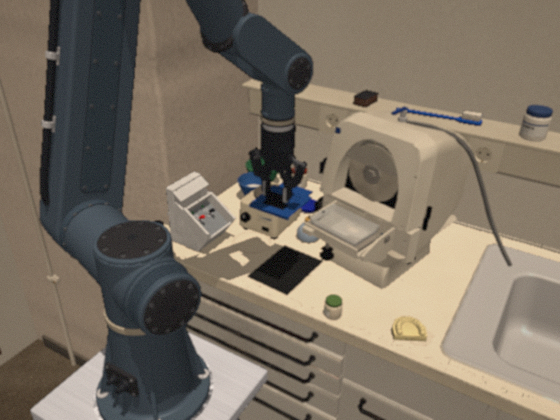

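>>> send_rows(moves=[[0,0,45,0],[0,0,90,0],[0,0,130,0],[0,0,160,0],[0,0,172,0]])

```text
t: 9.22
ee_pos: [0.4102, -0.0183, 0.0659]
tcp_rot: [-0.0, 1.0, -0.015, -0.001]
contact_force: [0.0, 0.9, -1.7]
gripper_width: 0.0452
```

```bash
python3 -c "
from h import *
to()
s2,g=snap('scene',10);crop(g,210,190,360,310,5,'cs10.png')"
```

```text
t 9.225 ee [ 0.4102 -0.0183  0.0659] yaw -1.73 F [ 0.   0.9 -1.7] w 0.0452 q [-0.32  0.63  2.11  0.    0.41  1.28]
```

View pics/cs10.png

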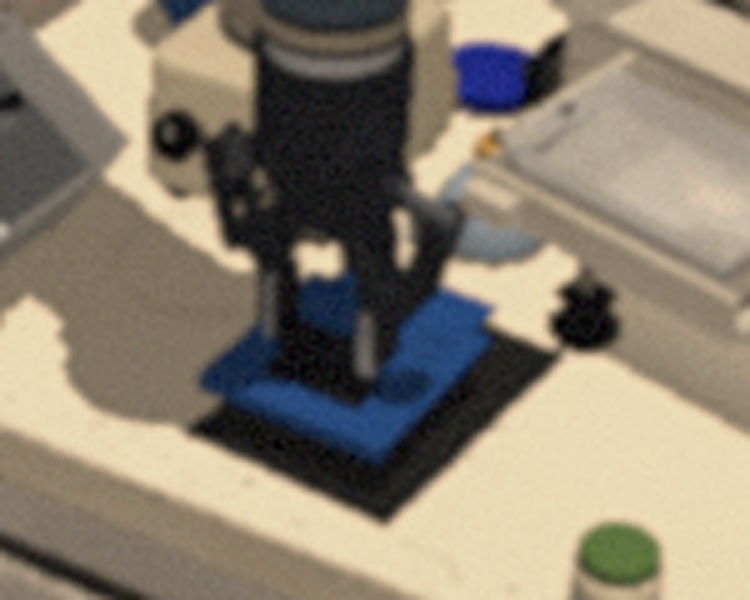

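>>> send_rows(moves=[[0,0,6,0],[0,0,12,0],[0,0,16,0],[0,0,18,0],[0,0,18,0]])

```text
t: 9.9
ee_pos: [0.4107, -0.0184, 0.0494]
tcp_rot: [0.0, 1.0, -0.016, 0.0]
contact_force: [-0.2, -0.2, -1.3]
gripper_width: 0.0452
```

>>> send_rows(moves=[[0,0,2,0],[0,0,4,0],[0,0,5,0],[0,0,6,0],[0,0,6,0]])

```text
t: 10.52
ee_pos: [0.411, -0.0184, 0.0436]
tcp_rot: [0.0, 1.0, -0.016, 0.001]
contact_force: [0.8, 0.8, 2.9]
gripper_width: 0.045
```

```bash
python3 -c "
from h import *
to()
s2,g=snap('scene',11);crop(g,210,190,360,310,5,'cs11.png')"
```

```text
t 10.525 ee [ 0.411  -0.0184  0.0436] yaw -1.82 F [0.8 0.8 2.9] w 0.045 q [-0.32  0.69  2.11  0.    0.34  1.28]
```

View pics/cs11.png

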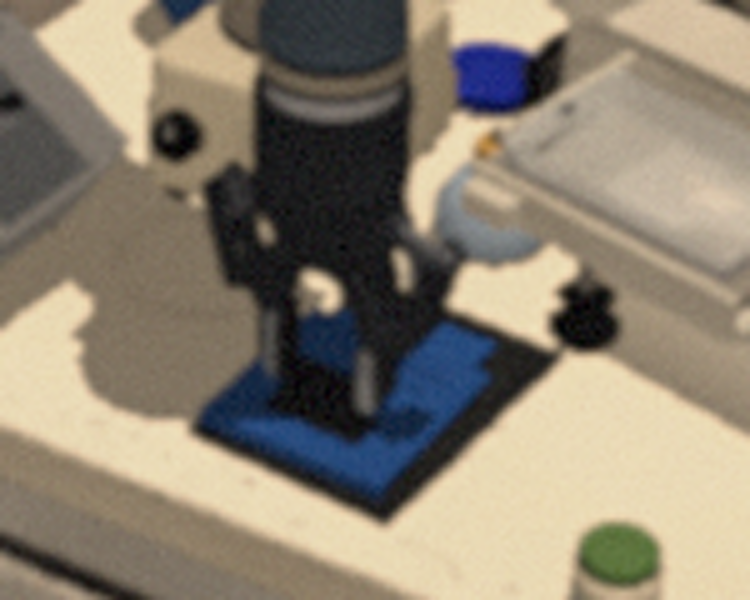

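The cover is on the mat: contact came at the predicted height, about 4 N. I'll release partly, to clear the tray, and rise.

>>> send_rows(moves=[[0,0,0,0],[0,0,0,0],[0,0,0,0],[0,0,0,0]], grip=0.5)

```text
t: 11.08
ee_pos: [0.4106, -0.0184, 0.0432]
tcp_rot: [-0.0, 1.0, -0.016, -0.0]
contact_force: [0.3, 0.9, -0.2]
gripper_width: 0.0643
```

>>> send_rows(moves=[[0,0,-5,0],[0,0,-20,0],[0,0,-60,0],[0,0,-110,0],[0,0,-160,0]])

```text
t: 11.7
ee_pos: [0.4101, -0.0182, 0.205]
tcp_rot: [-0.0, 1.0, -0.016, -0.0]
contact_force: [1.1, 0.1, -0.2]
gripper_width: 0.0638
```

```bash
python3 -c "
from h import *
to()
s,f=snap('wrist',12);s2,g=snap('scene',12);crop(g,210,190,360,310,5,'cs12.png')"
```

```text
t 11.7 ee [ 0.4101 -0.0182  0.205 ] yaw -1.81 F [ 1.1  0.1 -0.2] w 0.0638 q [-0.32  0.32  2.   -0.    0.83  1.28]
```

View pics/cs12.png

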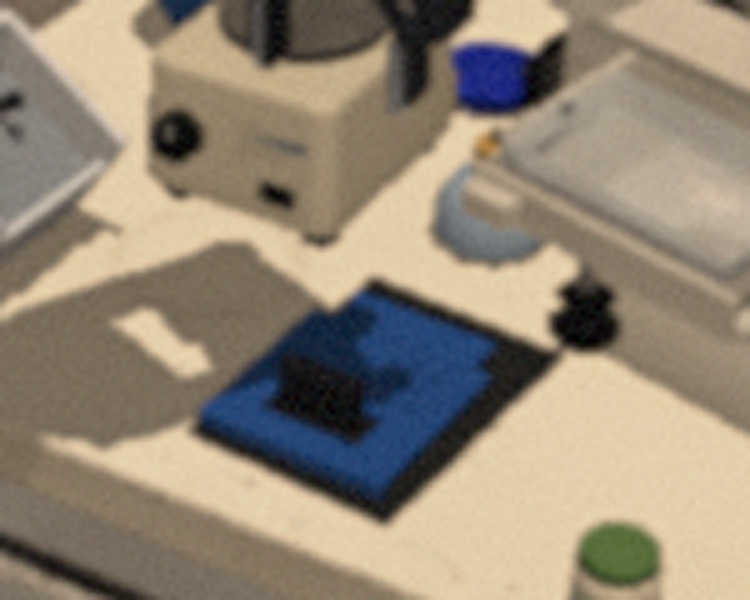

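View pics/wrist12.png

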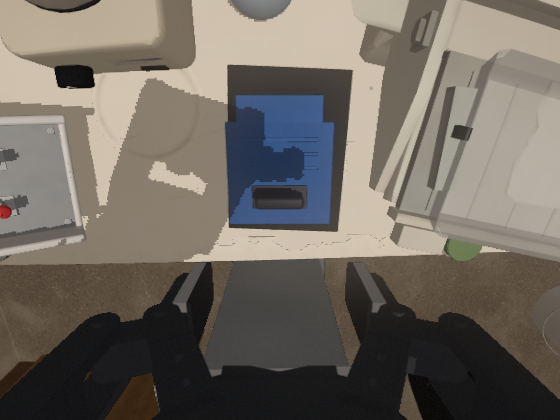

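The cover lies on the mat with the handle up: wrist view px (226–333, 95–225), inside mat (227–350, 66–232). Next the toggles: I'll move above the console with the gripper shut.

```bash
python3 -c "
from h import *
a=P0+ex*-.0342+ey*.022+ez*.026
print(a); to((a[0],a[1]-.01,.22))"
```

```text
[0.41746264 0.18091204 0.0949662 ]
t 11.8 ee [ 0.4133 -0.0191  0.2078] yaw -1.79 F [-0.2 -0.4 -0.9] w 0.0639 q [-0.32  0.31  1.99  0.    0.82  1.28]
(np.float64(0.4174626363031665), np.float64(0.17091203548309364), 0.22) [  -1.7 -190.   -12.8]
```

>>> send_rows(moves=[[0,-10,-30,-10],[0,-50,-30,-20],[0,-100,-30,-30],[0,-150,-30,-40],[0,-190,-30,-50]], grip=-1)

```text
t: 12.42
ee_pos: [0.4158, 0.1732, 0.2326]
tcp_rot: [-0.0, 0.912, 0.411, -0.001]
contact_force: [0.6, 0.3, -0.1]
gripper_width: 0.0
```

>>> send_rows(moves=[[0,0,0,-10],[0,0,0,-20],[0,0,0,-30],[0,0,0,-40],[0,0,0,-40]])

```text
t: 13.05
ee_pos: [0.4159, 0.1714, 0.2325]
tcp_rot: [-0.001, 0.719, 0.695, -0.001]
contact_force: [-0.2, -0.2, 0.3]
gripper_width: -0.0001
```

```bash
cat > v.py <<'E'
from h import *
import sys
tag=sys.argv[1]
s,f=snap('wrist',tag);s2,g=snap('scene',tag);crop(g,150,160,250,260,6,f'cs{tag}.png')
im=f['img'].copy()
L=lambda v,a:(12+21*np.sin(a),v,6+21*np.cos(a))
for q,c in [((12,20,6),(0,255,255)),((12,-20,6),(0,255,255)),(L(20,-.4),(255,0,255)),(L(-20,-.4),(255,0,255)),(L(20,.4),(255,255,0)),((42,48,30),(0,255,0)),((42,-48,30),(0,255,0)),((-50,48,30),(0,255,0)),((-50,-48,30),(0,255,0))]:
    p=proj(f,pt(*q),s)[0];cv2.circle(im,tuple(int(round(a)) for a in p),2,c,-1)
cv2.imwrite(f'pics/ow{tag}.png',cv2.resize(im,(800,600),interpolation=cv2.INTER_CUBIC))
a=P0+ex*-.0342+ey*.022+ez*.026
to((a[0],a[1],.15),a)
E
python3 v.py 13
```

```text
t 13.15 ee [0.4162 0.1714 0.2328] yaw 88.03 F [-0.6 -0.8 -1.1] w 0.0002 q [0.14 0.32 1.87 0.   0.95 0.18]
(np.float64(0.4174626363031665), np.float64(0.18091203548309365), 0.15) [ 9.5  1.  82.8]
[0.41746264 0.18091204 0.0949662 ] [  9.5   1.1 137.8]
```

View pics/ow13.png

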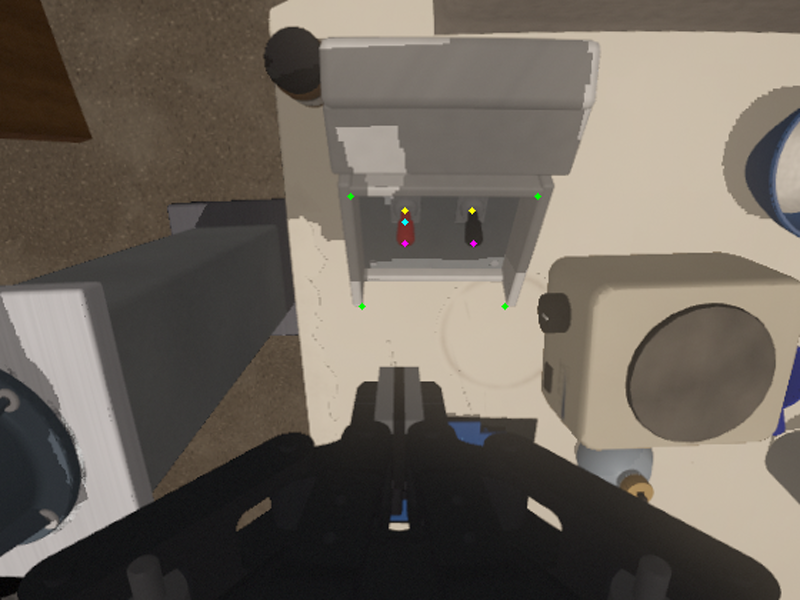

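The projected pivots (yellow) and bat tips (magenta) fall on the seen toggles to 1–2 px; red is at (405,230). I'll descend below the red bat.

>>> send_rows(moves=[[4,1,50,0],[8,1,95,0],[8,1,120,0],[8,1,132,0],[8,1,136,0]])

```text
t: 13.78
ee_pos: [0.418, 0.1794, 0.0969]
tcp_rot: [-0.0, 0.719, 0.695, -0.0]
contact_force: [0.1, 0.6, -0.6]
gripper_width: 0.0002
```

```bash
python3 v.py 14
```

```text
t 13.875 ee [0.4183 0.1795 0.0976] yaw 88.15 F [0.6 0.2 0.8] w 0.0002 q [0.16 0.58 1.98 0.   0.58 0.19]
(np.float64(0.4174626363031665), np.float64(0.18091203548309365), 0.15) [  1.4  -0.9 -52.4]
[0.41746264 0.18091204 0.0949662 ] [ 1.4 -0.9  2.6]
```

View pics/ow14.png

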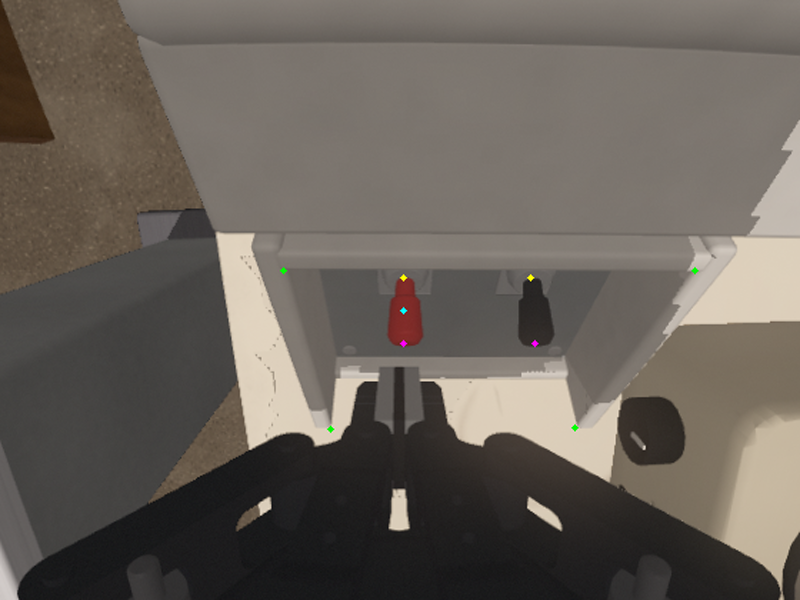

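View pics/cs14.png

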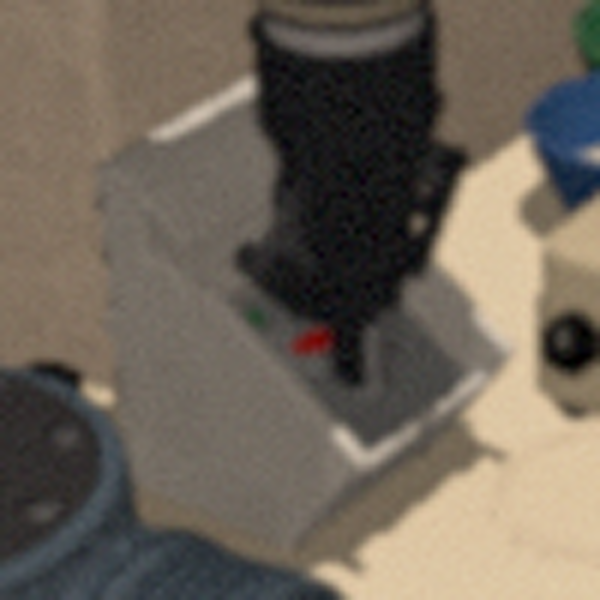

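The shut fingertips sit just below the red bat, in line with it and clear of the black one. I'll push up the slope.

>>> send_rows(moves=[[4,0,-2,0],[8,0,-5,0],[12,0,-8,0],[16,0,-11,0],[18,0,-12,0]])

```text
t: 14.5
ee_pos: [0.4188, 0.1958, 0.1105]
tcp_rot: [0.002, 0.717, 0.697, -0.001]
contact_force: [0.0, -9.4, 7.3]
gripper_width: -0.0001
```

```bash
python3 v.py 15
```

```text
t 14.6 ee [0.419  0.1973 0.1102] yaw 88.18 F [ 0.1 -0.1  0.3] w 0.0002 q [ 0.2   0.56  1.96 -0.    0.62  0.23]
(np.float64(0.4174626363031665), np.float64(0.18091203548309365), 0.15) [-16.5  -0.9 -39.8]
[0.41746264 0.18091204 0.0949662 ] [-16.5  -1.   15.3]
```

View pics/ow15.png

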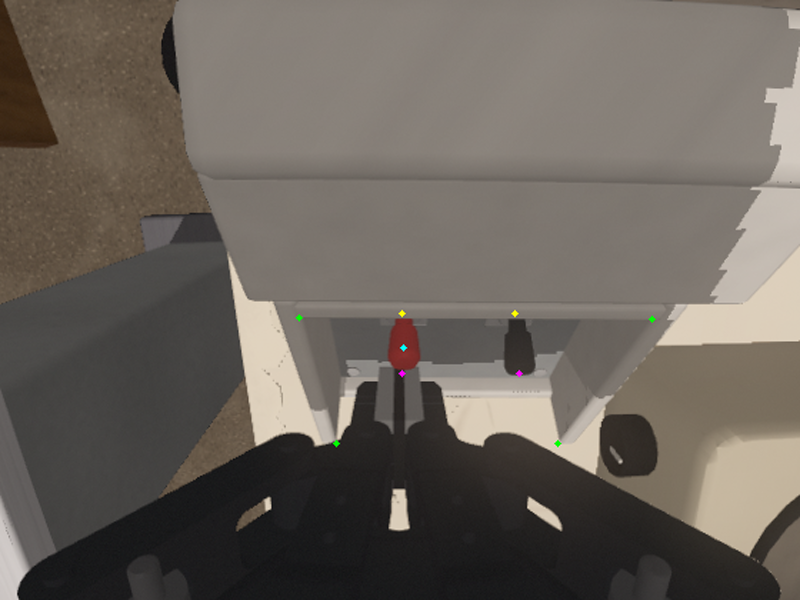

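```bash
python3 v.py 16
```

```text
t 14.7 ee [0.4187 0.1978 0.1097] yaw 88.17 F [0.4 0.4 0.1] w 0.0001 q [0.2  0.56 1.96 0.   0.62 0.23]
(np.float64(0.4174626363031665), np.float64(0.18091203548309365), 0.15) [-16.9  -0.7 -40.3]
[0.41746264 0.18091204 0.0949662 ] [-16.9  -0.7  14.8]
```

View pics/ow16.png

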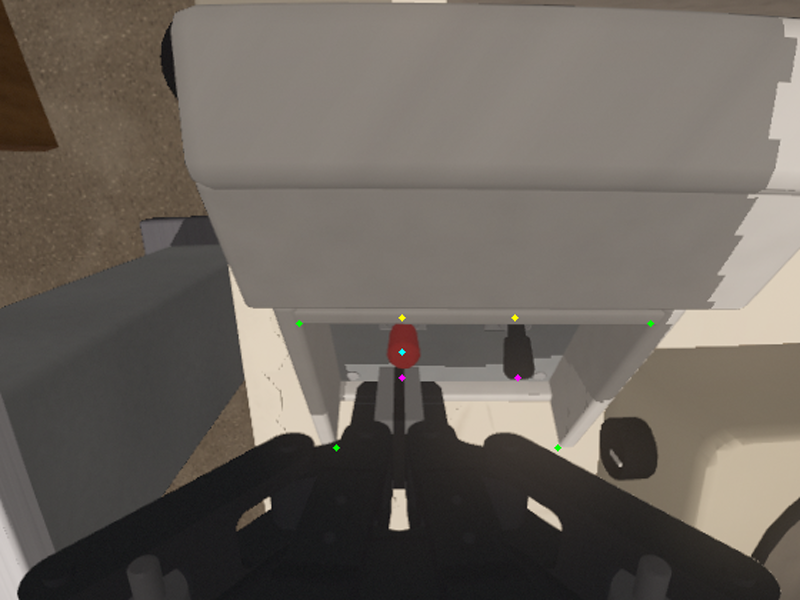

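The red bat's tip is now on the +0.4 mark and the black one is unchanged. I'll back off and rise.

>>> send_rows(moves=[[-6,0,2,0],[-14,0,-5,0],[-25,0,-40,0],[-50,0,-90,0],[-80,0,-140,0]])

```text
t: 15.32
ee_pos: [0.4154, 0.1167, 0.2507]
tcp_rot: [-0.0, 0.718, 0.696, -0.0]
contact_force: [0.3, -0.1, -0.3]
gripper_width: 0.0001
```

>>> send_rows(moves=[[10,0,0,0],[30,0,0,0],[50,0,0,0],[50,0,0,0],[50,0,0,0]])

```text
t: 15.95
ee_pos: [0.4168, 0.1674, 0.2486]
tcp_rot: [-0.001, 0.718, 0.696, -0.001]
contact_force: [-0.1, 0.4, -1.5]
gripper_width: 0.0
```

```bash
python3 v.py 17;python3 - <<'E'
from h import *
s,g=ld('scene17');crop(g,160,160,360,310,4,'cs17b.png');snap('top',17)
s,f=ld('wrist17');crop(f,220,90,400,230,4,'cw17.png')
E
```

```text
t 16.05 ee [0.4171 0.1671 0.2489] yaw 88.17 F [ 0.4 -0.3 -0.2] w -0.0001 q [ 0.13  0.29  1.86 -0.    0.99  0.16]
(np.float64(0.4174626363031665), np.float64(0.18091203548309365), 0.15) [13.9 -0.  98.9]
[0.41746264 0.18091204 0.0949662 ] [1.390e+01 1.000e-01 1.539e+02]
```

View pics/ow17.png

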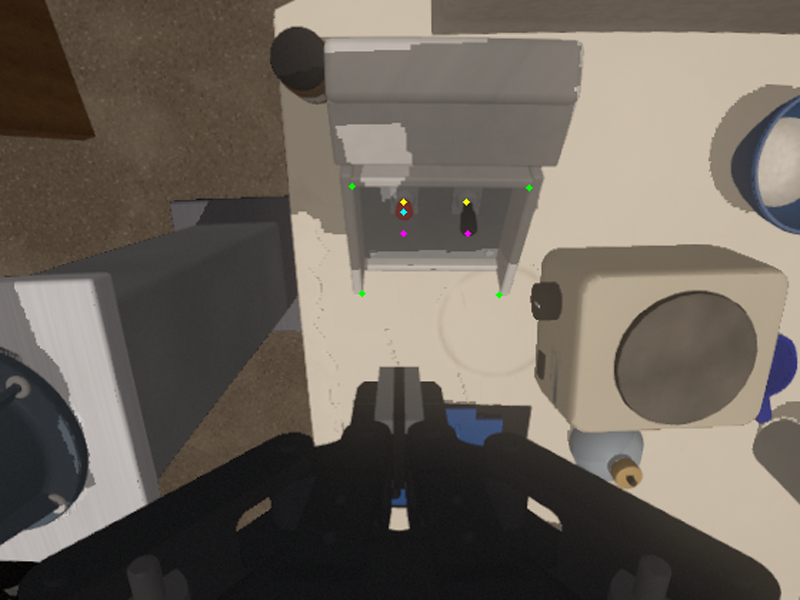

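View pics/cs17b.png

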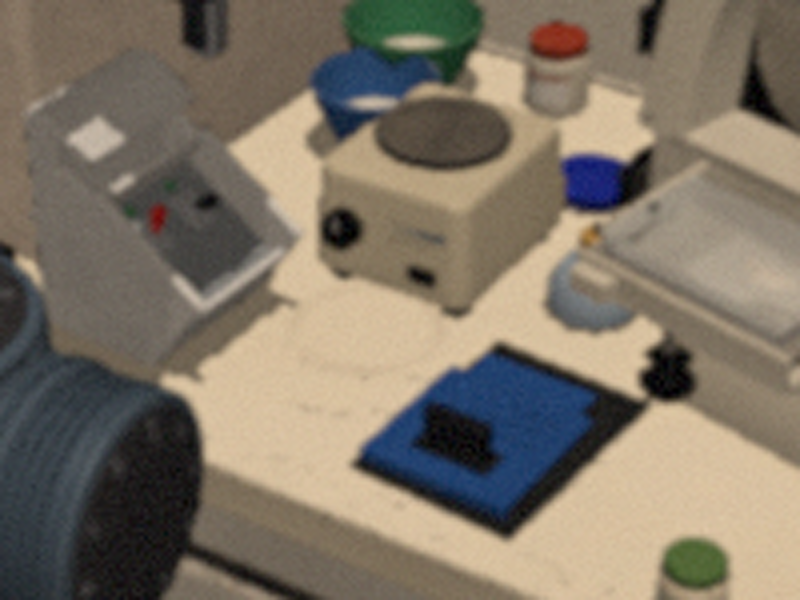

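View pics/top17.png

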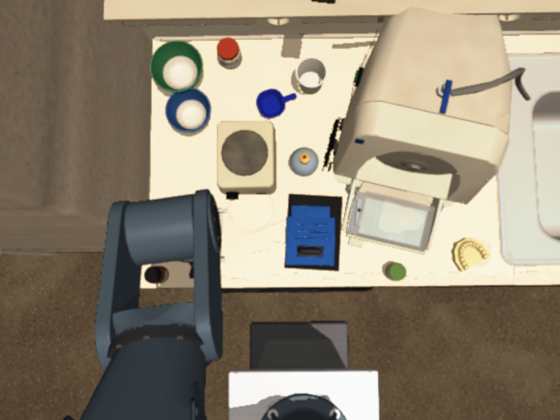

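Red leans up and black leans down. The cover's centre is at px (311,236) against the mat's centre at (313,232), about 8 mm off. The jars and lamp are unmoved: oil (154,274), green (397,271), lamp (304,160). The arm is clear, so I'm handing in.

```bash
python3 -c "
from station import job_done
print(job_done())"
```

```text
the job is handed in; nothing more can be done
None
```

I finished the job and handed it in at about 16 s of the 61 s allowed. `job_done()` reports no verdict, so everything below comes from my own pictures and force readings.

**What I did**
- **Cover off:** I gripped the black handle by its ends, so the cover could pivot between the pads, and tilted it up about its lip. It was at an estimated 8° with the lip still behind the ledge. I then drew the lip off.
- **Cover down:** I turned the cover 90° to keep clear of the machine's overhanging tray, laid it on the mat with the handle up and let go.
- **Toggle:** I flipped the red toggle with the shut fingertips.

**Last checks**
- **Toggles:** the red toggle's tip sits on the projected +0.4 rad position. The black toggle's tip is still on the −0.4 rad position.
- **Cover:** it lies on the mat with its middle about 8 mm from the mat's centre in the top view. I judged its flatness only from the pictures. One long edge may hang a millimetre or two past the mat, which would tilt it about 0.02 rad (limit 0.1).
- **Jars and lamp:** they are at the same pixels as at the start.
- **Arm:** it is about 0.25 m up and touching nothing. The highest wrist force reading I saw was about 12 N, while pushing the toggle.

No check failed or disagreed.

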